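# Load a colour filter into the classroom light box

### The job

Load the orange filter into the light box: pull the red switch knob out until it clicks, which opens the feed channel, and feed the filter along the channel under the clear roof with the wooden push stick until it is fully home against the end stop. Then put the stick back upright on its blue mat, and after that push the knob fully back in. Do not touch the filter with the gripper, and leave the bottle, the cup and the spare green filter alone.

Things in the scene. Friction and masses are not known exactly. Their poses are not given: they have to be found in the camera images.
- console: light box, fixed, grey and white, 124 mm (x) by 345 mm (y, -185 to +160 mm) by 77 mm high. Origin on the table, under the middle line of its feed channel; the front (-x side, towards the robot) carries the knob. The channel runs along its y axis at x = 0, 44 mm wide inside, floor 45 mm above the table; the filter is fed towards +y.
- channel_mouth (a point): middle of the channel floor at its open end (console y = -185 mm). From here to y = 0 the channel is open on top, with side walls 62 mm above the table, outer faces 28 mm either side of the middle. From y = 0 on it is a tunnel with a clear roof: underside 73 mm, top 77 mm above the table. Axes are the console's.
- end_stop (a point): middle of the channel floor at the face of the end stop inside the tunnel (console y = 155 mm). With the knob in, a steel bolt crosses the channel at y = 34 to 46 mm and blocks it; with the knob out the channel is clear. The bolt cannot close while filter or stick is in its way. Axes are the console's.
- knob_center (a point): centre of the red knob, a disc 44 mm across and 26 mm thick on a 14 mm stem, axis level along the console's x, 58 mm above the table. With the knob in it is at x = -97 mm, y = 40 mm in the console frame, with 22 mm of stem between its back and the box's front face. The box's white block behind it is 73 mm high. Moves with the knob.
- knob (a joint): travel of the knob in m: 0 pushed fully in (bolt across the channel), 0.036 pulled fully out towards the console's -x (channel open). It clicks into both ends: a pull or push of about 7 N takes it past the middle, then it snaps to the other end and stays.
- filter: filter slide, black plastic frame with an orange pane, 40 mm (x) by 100 mm (y) by 14 mm, about 120 g; origin at the centre of its underside. It lies flat in the open part of the channel, long side along the channel. Fully home, its middle is at y = 105 mm in the console frame.
- stick: wooden push stick, about 150 g: a flat foot bar 32 mm (x) by 200 mm (y) by 16 mm high, with an upright grip fin on its middle, 20 mm thick (x) by 50 mm long (y), its top 96 mm above the underside. Origin at the centre of the underside of the foot, z up. Both ends of the foot are alike; it stands by itself on the mat, long axis about along the mat's.
- mat: thin blue mat, fixed, 90 mm (x) by 230 mm (y), 4 mm thick; origin at the centre of its underside. The place of the push stick.
- spare: spare filter, same shape as the orange one but with a green pane, lying on the table beyond the box; leave alone
- cup: white cup, 76 mm across and 85 mm high, origin at the centre of its foot; leave alone
- bottle: amber bottle with green cap, 72 mm across and 200 mm high, origin at the centre of its foot; leave alone
Mind the look-alikes: they are no part of the job. Of the things shaped like the mat, the blue one is meant.

How it is judged:
By the outcome, as a careful person would: the job done as asked, in the order asked, and still so for the second after the job is handed in, with the robot touching nothing.
It also fails if it takes over 72 s, if anything falls off the work surface, if the arm or the gripper's body presses on something with over 40 N, if the wrist force passes 120 N, or if a joint passes its speed limit or range.

### The arm

A 7-joint arm with a two-finger parallel gripper is mounted at the origin on the work surface. World frame = base frame: x ahead of the robot, y to its left, z up, the work surface at z = 0. Lengths are in m, angles in rad, forces in N, time in s.
With the tool pointing down it reaches from about 0.425 to 0.925 m from the base axis. Payload 6.8 kg.
Tool frame: the origin (TCP) lies at the very end of the fingers, on their centre line; the grasp point (between the pads) lies 19 mm behind it; z points along the fingers, y is the direction in which the jaws open and shut (so a half turn about z gives the same grasp; the last joint's range is limited). The gripper opens to 85 mm and grips with 20 to 120 N. Pads are 22 mm wide; open, the fingers measure 114 mm over their backs; the gripper's body (76 mm by 85 mm) begins 54 mm behind the grasp point. The pads swing forward as they close: fully open they stand 13 mm farther back than shut.
Start: joints at [1.11, 0.477, 0.022, 1.555, -0.011, 1.109, -0.083], TCP at [0.233, -0.633, 0.209] pointing down, gripper open.
Joint ranges: [-2.96, 2.96], [-0.34, 2.1], [-1.41, 1.46], [0.24, 2.44], [-1.37, 4.51], [0.17, 1.92], [-2.96, 2.96]. Speed limits (rad/s): [2.39, 2.39, 3.14, 3.14, 3.14, 3.14, 3.14].

### API

Orientations are given as a unit quaternion [w, x, y, z].
In Python, from station import bot gives the robot as it stands.
- The arm moves only by the tool move_arm, never from a script. Its argument "commands" is text: rows parted by semicolons, each of 7 numbers parted by spaces: the opening, from 0 (shut) to 1 (fully open), then the shift along the tool's x, y, z in cm, then the turn, a rotation vector about the tool's x, y, z in degrees. In form: gripper tx ty tz rx ry rz; .... A call has 1 to 12 rows; each row shifts and turns the commanded pose from where the row before left it, along the tool's axes as they then stand; what a row does not reach is not made up. A row lasts 1/12 s, in which the tool goes at most 41.7 mm and 7.16 degrees, less where a joint would pass 70% of its speed; a pose out of reach is approached as far as the arm can. A call with a gripper value outside its range is refused whole. The fingers move at their own pace and stop on an object; "force" is the grip in N (left out, the last holds). Time passes only in rows, so rows that do not move let the fingers close. It gives the time, the measured TCP pose, the force and the opening at its end, in the units of the state.
- bot.get_obs(): the state, without advancing time (a new reading comes with each control period).
- bot.read_camera(name): name is "side" or "top"; returns a dict with "img" (480x640x3 uint8, red, green, blue), "K" (3x3 intrinsics, pixels), "rvec" (rotation vector, rad) and "tvec" (3), from world to camera coordinates, as OpenCV has them. Camera axes: x right, y down, z forward; pixel columns grow to the right and rows downward; lengths in m; the calibration is good to about 2 mm. A picture is of the moment at which its call begins. There is no depth.
- bot.hand_in(): hands the job in, once; it reports no verdict.
The state is a dict: "t": time; "q": joint angles; "joint_vel": joint speeds; "joint_torque": joint torques, N m; "eef_pos": TCP position; "tool_rot": TCP orientation; "contact_force": force on the tool from outside, world axes, zero at the start; "torque": the same for the moment, N m; "gripper_width": opening from 0.0 (shut) to 1.0 (fully open).
Only numpy, scipy, OpenCV 4.12 (cv2) and the standard library are available. Lean on these libraries where they do the work, as an engineer would, in place of code of your own. Each camera call takes 0.05 s, during which the arm holds its last target. There are 200 camera calls.

## Working session

There is one attempt and no reset: what is moved stays moved. The work goes in short steps, Python scripts to look and compute and a tool call to move; the robot and the scene stay as the last step left them, time stands still between calls to the robot, and variables do not carry over. Pictures are saved under pics/ and viewed, about 8 in all and at most 12, crops included, and the job is handed in when it is done.

Besides the shell and the picture viewer there is one more tool, called after ">>>" by a JSON object that holds its "op" and its "data". move_arm: Moves the arm, as the interface text tells. Its arguments: {"type":"object","properties":{"commands":{"type":"string"},"force":{"type":"number"}},"required":["commands"]}

```bash
mkdir -p pics; ls; cat > h.py <<'E'
from station import bot
import numpy as np, cv2
def cam(n):
    c=bot.read_camera(n); return c
def save(n,f):
    c=cam(n); cv2.imwrite('pics/'+f,c['img'][:,:,::-1]); return c
def ray(c,u,v,z):
    R,_=cv2.Rodrigues(np.array(c['rvec'],float)); t=np.array(c['tvec'],float).ravel()
    d=R.T@np.linalg.inv(c['K'])@np.array([u,v,1.]); o=-R.T@t
    return o+d*(z-o[2])/d[2]
def proj(c,P):
    return cv2.projectPoints(np.array(P,float).reshape(-1,3),np.array(c['rvec'],float),np.array(c['tvec'],float),np.array(c['K'],float),None)[0].reshape(-1,2)
E
python3 - <<'E'
from h import *
for n in('top','side'):
    c=save(n,n+'0.png'); R,_=cv2.Rodrigues(np.array(c['rvec'],float)); print(n,c['K'],-R.T@np.array(c['tvec']).ravel(),R)
print(bot.get_obs())
E
```

```text
pics
top [[499.33221417   0.         325.44784675]
 [  0.         499.33221417 241.44898883]
 [  0.           0.           1.        ]] [0.41713539 0.00927586 1.28895268] [[-0.02267756 -0.99967164  0.01193075]
 [-0.99588369  0.02154086 -0.08804353]
 [ 0.08775762 -0.01387825 -0.99604518]]
side [[442.8796591    0.         317.75015118]
 [  0.         442.8796591  239.76902291]
 [  0.           0.           1.        ]] [0.14623334 1.06239449 0.78650079] [[-0.9418452  -0.33516542  0.02432591]
 [-0.20219576  0.50739224 -0.83765744]
 [ 0.26841104 -0.79386224 -0.54565397]]
{'t': 0.1, 'q': array([ 1.10986962,  0.47771247,  0.02231377,  1.55632536, -0.01147816,
        1.10929202, -0.08310789]), 'joint_vel': array([ 1.66164179e-03, -1.71140968e-03, -9.21949270e-05, -1.02991939e-03,
       -1.30022952e-03,  2.51963740e-04, -3.23451406e-04]), 'joint_torque': array([ 4.30910455e-03, -5.97762680e+01,  1.61397535e+00, -2.81954241e+01,
        1.29656945e-02,  5.00483395e-03,  2.78356094e-05]), 'eef_pos': array([ 0.23305546, -0.63290041,  0.20823723]), 'tool_rot': array([-7.79102979e-04,  9.84474964e-01,  1.75523212e-01, -2.01180668e-04]), 'contact_force': array([ 0.44820407, -0.60348422,  0.482975  ]), 'torque': array([-0.01157752, -0.01310648,  0.03819545]), 'gripper_width': 0.9964214860365407}
```

View pics/top0.png

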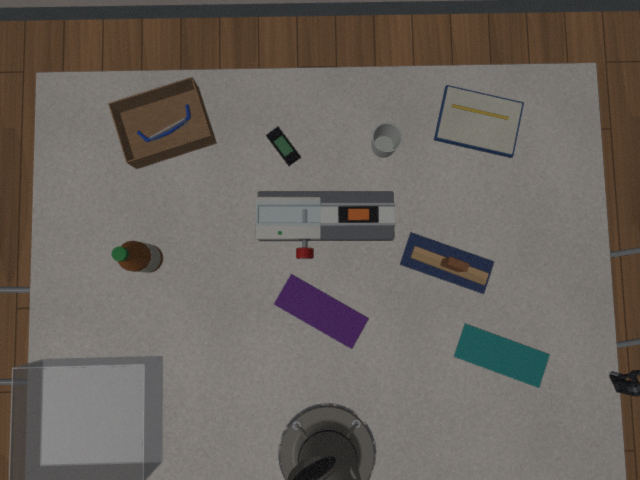

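View pics/side0.png

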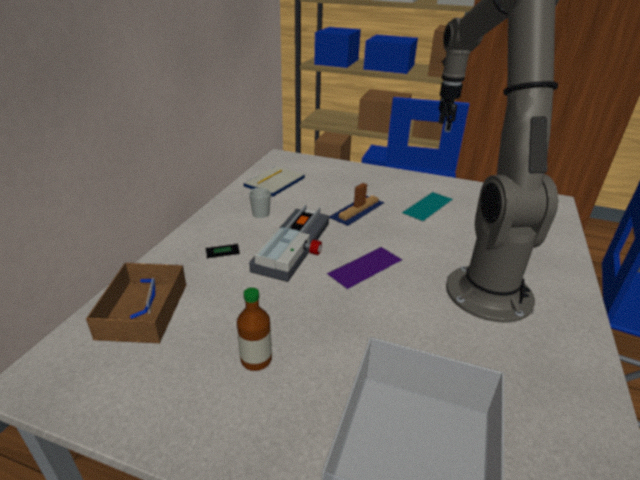

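The top view (image right = world -y, up = +x) shows:
- **Light box:** (326,216), with the knob at (305,253) and the orange filter at (358,214).
- **Mat look-alikes:** purple (321,311), teal (501,355), navy-blue (447,263) under the stick, and the blue-edged book (479,121). I choose the navy-blue one.
- **Filter look-alikes:** green spare (283,146), left alone. I choose the orange one.

I'll check these in one close crop.

```bash
python3 - <<'E'
import cv2
i=cv2.imread('pics/top0.png')[175:305,240:500]
cv2.imwrite('pics/c0.png',cv2.resize(i,None,fx=3,fy=3,interpolation=cv2.INTER_CUBIC))
E
```

```text
(no output)
```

View pics/c0.png

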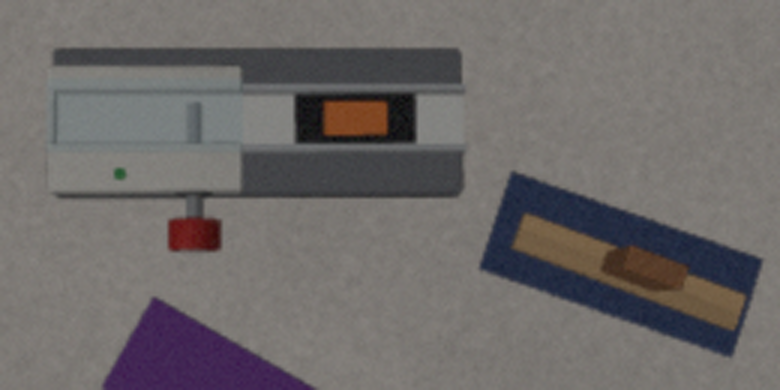

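The crop confirms the choices: the orange filter is in the open channel at crop (356,118), the knob is at (194,234), and the stick is on the navy-blue mat with its fin at (655,268).

```bash
python3 - <<'E'
from h import *
c=cam('top')
def p(u,v,z): return ray(c,(u+.5)/3-.5+240,(v+.5)/3-.5+175,z)
def quad(n,pts,z):
    q=np.array([p(u,v,z) for u,v in pts]); m=q.mean(0)
    print(n,m.round(4),'sides',[np.linalg.norm(q[i]-q[(i+1)%4]).round(4) for i in range(4)],'dir',np.degrees(np.arctan2(*((q[0]+q[3]-q[1]-q[2])[:2]))).round(2))
quad('mat',[(513,171),(763,260),(732,357),(480,269)],.004)
quad('foot',[(523,212),(747,292),(735,331),(512,250)],.020)
quad('fin',[(630,245),(689,264),(683,291),(622,276)],.1)
quad('filter',[(297,94),(415,94),(415,143),(297,143)],.059)
for n,a in dict(mouthtopwall=(465,87,.062),mouthbotwall=(465,148,.062),y0top=(241,87,.062),y0bot=(241,148,.062),roofR=(241,110,.077),roofL=(50,110,.077),farL_t=(54,90,.077),farL_b=(54,144,.077),knobL=(168,234,.058),knobR=(221,234,.058),knobTopFront=(194,250,.080),bolt=(195,125,.058),basefront=(350,196,0.04),base_back=(350,48,.04)).items(): print(n,p(*a).round(4))
E
```

```text
mat [ 0.4686 -0.321   0.004 ] sides [np.float64(0.228), np.float64(0.0881), np.float64(0.228), np.float64(0.0898)] dir 20.78
foot [ 0.4617 -0.3228  0.02  ] sides [np.float64(0.2014), np.float64(0.0348), np.float64(0.2004), np.float64(0.0339)] dir 21.17
fin [ 0.4602 -0.3234  0.1   ] sides [np.float64(0.0492), np.float64(0.0221), np.float64(0.0498), np.float64(0.0257)] dir 17.14
filter [ 0.5919 -0.0912  0.059 ] sides [np.float64(0.098), np.float64(0.041), np.float64(0.0978), np.float64(0.041)] dir 1.2
mouthtopwall [ 0.6158 -0.1821  0.062 ]
mouthbotwall [ 0.5649 -0.1804  0.062 ]
y0top [0.6197 0.0036 0.062 ]
y0bot [0.5689 0.0047 0.062 ]
roofR [0.5982 0.0041 0.077 ]
roofL [0.6015 0.1597 0.077 ]
farL_t [0.6179 0.1563 0.077 ]
farL_b [0.5735 0.1568 0.077 ]
knobL [0.4994 0.0663 0.058 ]
knobR [0.4984 0.0227 0.058 ]
knobTopFront [0.4845 0.0445 0.08  ]
bolt [0.5893 0.0423 0.058 ]
basefront [ 0.5292 -0.0858  0.04  ]
base_back [ 0.6547 -0.0894  0.04  ]
```

>>> {"op": "move_arm", "data": {"commands": "1 0 0 0 0 0 6.3;1 0 0 0 0 0 6.3;1 0 0 0 0 0 6.4;1 1.4 -3.36 0 0 0 0;1 1.4 -3.36 0 0 0 0;1 1.4 -3.36 0 0 0 0;1 1.4 -3.36 0 0 0 0;1 1.4 -3.36 0 0 0 0;1 1.4 -3.36 0 0 0 0;1 1.4 -3.36 0 0 0 0;1 1.4 -3.36 0 0 0 0;1 1.4 -3.36 0 0 0 0"}}

```text
t: 1.15
eef_pos: [0.353, -0.3267, 0.2091]
tool_rot: [0.0, 1.0, 0.011, -0.0]
contact_force: [-0.1, 0.2, 0.2]
gripper_width: 0.999
```

>>> {"op": "move_arm", "data": {"commands": "1 1.4 -3.36 0 0 0 0;1 1.4 -3.36 0 0 0 0;1 1.4 -3.36 0 0 0 0;1 1.4 -3.36 0 0 0 0;1 1.4 -3.36 0 0 0 0;1 1.4 -3.36 0 0 0 0;1 1.4 -3.36 0 0 0 0;1 1.4 -3.36 0 0 0 0;1 1.4 -3.36 0 0 0 0;1 1.4 -3.36 0 0 0 0;1 0 0 0 0 0 0;1 0 0 0 0 0 0"}}

```text
t: 2.15
eef_pos: [0.4859, 0.0127, 0.2089]
tool_rot: [-0.0, 1.0, 0.013, -0.0]
contact_force: [0.4, -0.4, 0.1]
gripper_width: 1.002
```

>>> {"op": "move_arm", "data": {"commands": "1 1.2 -3.2 0 0 0 -0.3;1 0 0 4 0 0 0;1 0 0 4 0 0 0;1 0 0 4 0 0 0;1 0 0 3 0 0 0;1 0 0 1.8 0 0 0;1 0 0 0 0 0 0;1 0 0 0 0 0 0"}}

```text
t: 2.82
eef_pos: [0.4961, 0.0412, 0.0406]
tool_rot: [0.0, 1.0, 0.012, -0.001]
contact_force: [0.2, -0.3, -0.2]
gripper_width: 0.998
```

```bash
python3 - <<'E'
from h import *
a=cam('top')['img'][200:290,250:370]; b=cam('side')['img'][180:290,250:370]
a=cv2.resize(a,(480,360),interpolation=3);b=cv2.resize(b,(320,293),interpolation=3)
o=np.zeros((360,800,3),np.uint8);o[:,:480]=a;o[:293,480:]=b
cv2.imwrite('pics/k1.png',o[:,:,::-1]); s=bot.get_obs();print(s['eef_pos'],s['contact_force'])
E
```

```text
[0.49804604 0.04205042 0.04246647] [ 0.39369132  0.87230271 -0.21600515]
```

View pics/k1.png

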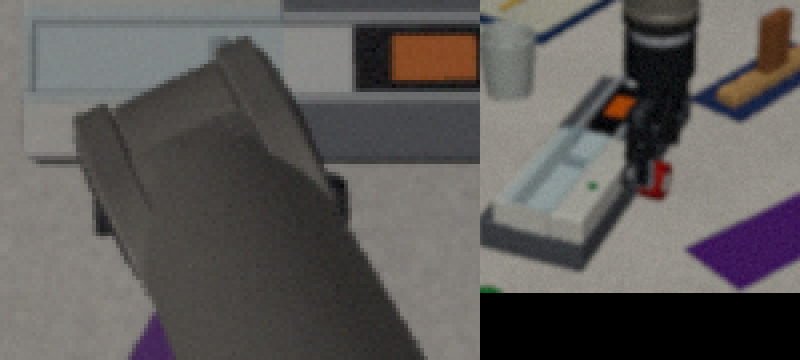

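The picture shows the fingers straddling the knob: the finger at (650,180) has the red knob behind it at (655,180). I'll close on it.

>>> {"op": "move_arm", "data": {"commands": "1 0 -0.25 0 0 0 0;0 0 0 0 0 0 0;0 0 0 0 0 0 0;0 0 0 0 0 0 0;0 0 0 0 0 0 0;0 0 0 0 0 0 0;0 0 0 0 0 0 0;0 0 0 0 0 0 0", "force": 40}}

```text
t: 3.58
eef_pos: [0.4972, 0.0447, 0.0419]
tool_rot: [0.0, 1.0, 0.013, 0.0]
contact_force: [-2.7, -1.7, 9.0]
gripper_width: 0.449
```

>>> {"op": "move_arm", "data": {"commands": "0 -0.8 0 0 0 0 0;0 -0.8 0 0 0 0 0;0 -0.8 0 0 0 0 0;0 -0.8 0 0 0 0 0;0 -0.5 0 0 0 0 0;0 0 0 0 0 0 0;0 0 0 0 0 0 0"}}

```text
t: 4.17
eef_pos: [0.4611, 0.0453, 0.042]
tool_rot: [-0.001, 1.0, 0.014, 0.002]
contact_force: [1.4, 3.4, 5.9]
gripper_width: 0.446
```

>>> {"op": "move_arm", "data": {"commands": "1 0 0 0 0 0 0;1 0 0 0 0 0 0;1 0 0 0 0 0 0;1 0 0 0 0 0 0;1 0 0 -4 0 0 0;1 0 0 -4 0 0 0;1 0 0 -4 0 0 0;1 0 0 -4 0 0 0;1 0 3.8 0 0 0 0;1 0 3.8 0 0 0 0;1 0 3.8 0 0 0 0;1 0 3.8 0 0 0 0"}}

```text
t: 5.17
eef_pos: [0.4632, -0.1095, 0.2012]
tool_rot: [0.0, 1.0, 0.013, -0.0]
contact_force: [0.6, 0.5, 1.1]
gripper_width: 1.002
```

>>> {"op": "move_arm", "data": {"commands": "1 0 3.8 0 0 0 0;1 0 3.8 0 0 0 0;1 0 3.8 0 0 0 0;1 0 3.8 0 0 0 0;1 0 3.8 0 0 0 0;1 0 3 0 0 0 0;1 0 0 0 0 0 -6.8;1 0 0 0 0 0 -6.8;1 0 0 0 0 0 -6.8;1 0 0 0 0 0 -6.8;1 0 0 0 0 0 -6.8;1 0 0 0 0 0 -6.8"}}

```text
t: 6.17
eef_pos: [0.469, -0.3275, 0.2004]
tool_rot: [-0.001, 0.932, 0.364, -0.001]
contact_force: [-0.1, 0.3, -0.8]
gripper_width: 1.002
```

>>> {"op": "move_arm", "data": {"commands": "1 0 0 0 0 0 -6.8;1 0 0 0 0 0 -6.8;1 0 0 0 0 0 -6.8;1 0 0 0 0 0 -6.8;1 0 0 0 0 0 0;1 0 0 0 0 0 0"}}

```text
t: 6.67
eef_pos: [0.4692, -0.3277, 0.2006]
tool_rot: [-0.001, 0.823, 0.568, -0.0]
contact_force: [0.4, -0.2, 0.8]
gripper_width: 1.002
```

```bash
python3 - <<'E'
from h import *
a=cam('top')['img'][175:305,240:500]; b=cam('side')['img'][130:290,240:460]
a=cv2.resize(a,(520,260),interpolation=3);b=cv2.resize(b,(440,320),interpolation=3)
o=np.zeros((590,520,3),np.uint8);o[:260]=a;o[265:585,:440]=b
cv2.imwrite('pics/k2.png',o[:,:,::-1]); s=bot.get_obs();print(s['eef_pos'],s['tool_rot'],s['q'])
E
```

```text
[ 0.46944512 -0.32764228  0.20085248] [-2.91867108e-04  8.22553264e-01  5.68687979e-01 -1.57976609e-04] [ 0.77869698  0.3412077  -0.34753925  1.79512575  0.13341034  1.02885704
  0.01957403]
```

View pics/k2.png

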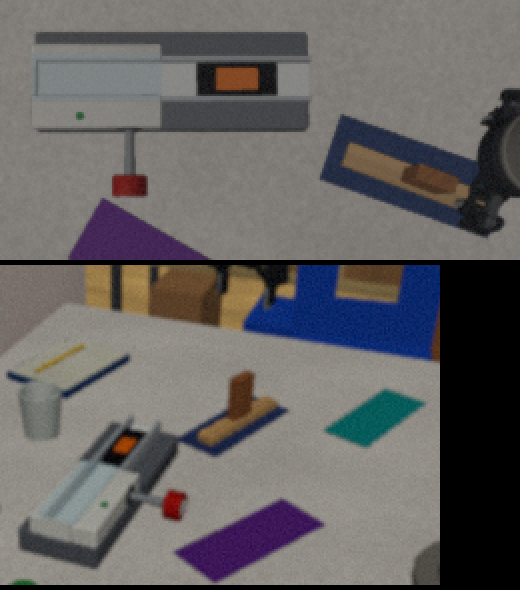

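The stem at (130,150) is now long and the knob at (130,185) is out, so the bolt is clear of the channel. The stick still stands on its mat, so I go down on the fin.

>>> {"op": "move_arm", "data": {"commands": "1 0.2 -1.0 0 0 0 0;1 0 0 4 0 0 0;1 0 0 4 0 0 0;1 0 0 4 0 0 0;1 0 0 3 0 0 0;1 0 0 0 0 0 0;0 0 0 0 0 0 0;0 0 0 0 0 0 0;0 0 0 0 0 0 0;0 0 0 0 0 0 0;0 0 0 0 0 0 0;0 0 0 0 0 0 0", "force": 60}}

```text
t: 7.77
eef_pos: [0.4622, -0.323, 0.0528]
tool_rot: [0.001, 0.822, 0.57, 0.001]
contact_force: [-0.2, 0.5, 3.5]
gripper_width: 0.223
```

>>> {"op": "move_arm", "data": {"commands": "0 0 0 0 0 0 0;0 0 0 0 0 0 0;0 0 0 -1 0 0 0;0 0 0 -3 0 0 0;0 0 0 -3 0 0 0;0 0 0 -3 0 0 0;0 0 0 0 0 0 0;0 0 0 0 0 0 0"}}

```text
t: 8.43
eef_pos: [0.4621, -0.323, 0.1535]
tool_rot: [0.002, 0.822, 0.57, 0.001]
contact_force: [-0.3, 0.8, -2.3]
gripper_width: 0.218
```

>>> {"op": "move_arm", "data": {"commands": "0 0 0 0 0 0 -6.5;0 0 0 0 0 0 -6.5;0 0 0 0 0 0 -6.5;0 1.4 2.5 0 0 0 0;0 1.4 2.5 0 0 0 0;0 1.4 2.5 0 0 0 0;0 1.4 2.5 0 0 0 0;0 1.4 2.5 0 0 0 0;0 0 0 0 0 0 0;0 0 0 0 0 0 0;0 0 0 0 0 0 0"}}

```text
t: 9.35
eef_pos: [0.5857, -0.2545, 0.1495]
tool_rot: [-0.001, 0.713, 0.701, -0.001]
contact_force: [-0.4, -0.5, -2.7]
gripper_width: 0.218
```

```bash
python3 - <<'E'
from h import *
a=cam('top')['img'][170:270,290:490]; b=cam('side')['img'][130:290,240:460]
a=cv2.resize(a,(800,400),interpolation=3);b=cv2.resize(b,(262,190),interpolation=3)
o=np.zeros((595,800,3),np.uint8);o[:400]=a;o[405:595,:262]=b
cv2.imwrite('pics/k3.png',o[:,:,::-1]); s=bot.get_obs();print(s['eef_pos'],s['tool_rot'],s['q'])
E
```

```text
[ 0.58552077 -0.25559903  0.15019337] [-0.00074197  0.71377998  0.70036902 -0.00090604] [ 0.61825441  0.51103383 -0.41892401  1.67799317  0.23875014  1.0055653
  0.09874554]
```

View pics/k3.png

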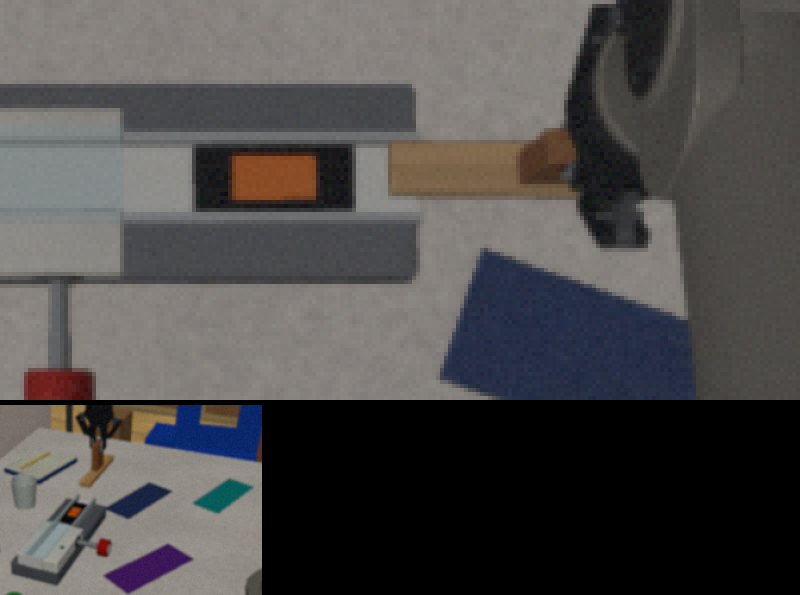

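The stick is held level; its front foot end is at crop (390,168) and the filter's rear edge is at (355,178).

```bash
python3 - <<'E'
from h import *
c=cam('top')
f=lambda u,v,z: ray(c,(u+.5)/4-.5+290,(v+.5)/4-.5+170,z).round(4)
print(f(390,142,.1175),f(390,195,.1175),f(530,197,.1175),'filter rear',f(355,178,.059),'walls',f(416,137,.062),f(420,215,.062),f(122,137,.062),f(122,217,.062), 'y0',f(122,170,.077))
E
```

```text
[ 0.6037 -0.1554  0.1175] [ 0.572  -0.1544  0.1175] [ 0.5691 -0.2374  0.1175] filter rear [ 0.5909 -0.1411  0.059 ] walls [ 0.6154 -0.1795  0.062 ] [ 0.5665 -0.1803  0.062 ] [0.6192 0.0033 0.062 ] [0.5692 0.0044 0.062 ] y0 [0.5963 0.0038 0.077 ]
```

>>> {"op": "move_arm", "data": {"commands": "0 0 0.33 0 0 0 0;0 0 0 2 0 0 0;0 0 0 2 0 0 0;0 0 0 1 0 0 0;0 0 0 0.3 0 0 0;0 0 0 0 0 0 0;0 0 0 0 0 0 0"}}

```text
t: 10.08
eef_pos: [0.591, -0.2548, 0.0988]
tool_rot: [0.0, 0.713, 0.701, 0.0]
contact_force: [0.3, -0.8, -1.2]
gripper_width: 0.217
```

>>> {"op": "move_arm", "data": {"commands": "0 0 0 0.25 0 0 0;0 1 0 0 0 0 0;0 1 0 0 0 0 0;0 1 0 0 0 0 0;0 1 0 0 0 0 0;0 1 0 0 0 0 0;0 1 0 0 0 0 0;0 1 0 0 0 0 0;0 1 0 0 0 0 0;0 1 0 0 0 0 0;0 1 0 0 0 0 0;0 0 0 0 0 0 0"}}

```text
t: 11.08
eef_pos: [0.5926, -0.1509, 0.0957]
tool_rot: [-0.001, 0.712, 0.702, 0.001]
contact_force: [-0.6, 1.4, -2.5]
gripper_width: 0.221
```

>>> {"op": "move_arm", "data": {"commands": "0 1 0 0 0 0 0;0 1 0 0 0 0 0;0 1 0 0 0 0 0;0 1 0 0 0 0 0;0 1 0 0 0 0 0;0 1 0 0 0 0 0;0 1 0 0 0 0 0;0 1 0 0 0 0 0;0 1 0 0 0 0 0;0 0.5 0 0 0 0 0;0 0 0 0 0 0 0"}}

```text
t: 12.0
eef_pos: [0.5941, -0.0573, 0.0958]
tool_rot: [-0.0, 0.712, 0.702, 0.0]
contact_force: [-0.8, -0.2, -2.9]
gripper_width: 0.22
```

>>> {"op": "move_arm", "data": {"commands": "0 0.3 0 0 0 0 0;0 0.3 0 0 0 0 0;0 0.3 0 0 0 0 0;0 0.3 0 0 0 0 0;0 0.3 0 0 0 0 0;0 0 0 0 0 0 0"}}

```text
t: 12.5
eef_pos: [0.5942, -0.0437, 0.0956]
tool_rot: [-0.0, 0.713, 0.701, 0.0]
contact_force: [0.4, -0.2, -2.5]
gripper_width: 0.222
```

>>> {"op": "move_arm", "data": {"commands": "0 0.2 0 0 0 0 0;0 0.2 0 0 0 0 0;0 0 0 0 0 0 0"}}

```text
t: 12.75
eef_pos: [0.5944, -0.041, 0.0957]
tool_rot: [0.0, 0.713, 0.701, -0.0]
contact_force: [0.6, -0.5, -1.8]
gripper_width: 0.222
```

>>> {"op": "move_arm", "data": {"commands": "0 0.2 0 0 0 0 0;0 0.2 0 0 0 0 0;0 0 0 0 0 0 0"}}

```text
t: 13.0
eef_pos: [0.5945, -0.0404, 0.096]
tool_rot: [0.002, 0.714, 0.7, -0.002]
contact_force: [-0.8, -9.0, 1.8]
gripper_width: 0.224
```

>>> {"op": "move_arm", "data": {"commands": "0 0.2 0 0 0 0 0;0 0 0 0 0 0 0;0 0 0 0 0 0 0"}}

```text
t: 13.25
eef_pos: [0.5949, -0.0398, 0.0962]
tool_rot: [0.002, 0.715, 0.7, -0.002]
contact_force: [-0.0, -10.8, 2.5]
gripper_width: 0.225
```

```bash
python3 - <<'E'
from h import *
a=cam('top')['img'][170:270,240:400]
a=cv2.resize(a,(800,500),interpolation=3)
cv2.imwrite('pics/k4.png',a[:,:,::-1]); s=bot.get_obs();print(s['eef_pos'],s['contact_force'])
E
```

```text
[ 0.59488165 -0.03981568  0.0961356 ] [ 0.54945413 -9.99622997  1.74739287]
```

View pics/k4.png

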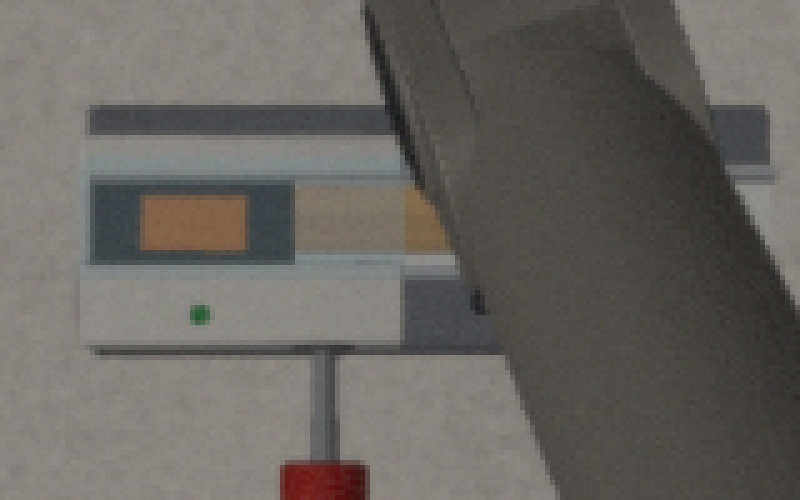

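The filter sits at the stop: its front edge is at crop (92,222) against the stop face, and the stick tip bears on its rear at (295,222). I measured 10 N of reaction with no further travel. Now I withdraw.

>>> {"op": "move_arm", "data": {"commands": "0 -1 0 0 0 0 0;0 -2.5 0 0 0 0 0;0 -2.5 0 0 0 0 0;0 -2.5 0 0 0 0 0;0 -2.5 0 0 0 0 0;0 -2.5 0 0 0 0 0;0 -2.5 0 0 0 0 0;0 -2.5 0 0 0 0 0;0 -2 0 0 0 0 0;0 0 0 -2.5 0 0 0;0 0 0 -2.5 0 0 0;0 0 0 0 0 0 0"}}

```text
t: 14.3
eef_pos: [0.5939, -0.2401, 0.1503]
tool_rot: [0.003, 0.713, 0.701, 0.002]
contact_force: [1.7, -0.1, -0.9]
gripper_width: 0.222
```

>>> {"op": "move_arm", "data": {"commands": "0 -2.1 -3 0 0 0 0;0 -2.1 -3 0 0 0 0;0 -2.1 -3 0 0 0 0;0 -2.1 -3 0 0 0 0;0 0 0 0 0 0 6.5;0 0 0 0 0 0 6.5;0 0 0 0 0 0 6.5;0 0 0 0 0 0 0;0 0 0 0 0 0 0"}}

```text
t: 15.05
eef_pos: [0.4696, -0.3208, 0.1454]
tool_rot: [-0.0, 0.82, 0.572, 0.0]
contact_force: [0.1, -0.1, -1.2]
gripper_width: 0.222
```

>>> {"op": "move_arm", "data": {"commands": "0 0 0 3 0 0 0;0 0 0 3 0 0 0;0 0 0 2 0 0 0;0 0 0 0.6 0 0 0;0 0 0 0 0 0 0;0 0 0 0 0 0 0"}}

```text
t: 15.55
eef_pos: [0.4701, -0.3214, 0.0601]
tool_rot: [0.0, 0.821, 0.571, 0.0]
contact_force: [0.1, -0.1, -1.5]
gripper_width: 0.221
```

>>> {"op": "move_arm", "data": {"commands": "0 0 0 0.2 0 0 0;0 0 0 0.2 0 0 0;0 0 0 0 0 0 0"}}

```text
t: 15.8
eef_pos: [0.4699, -0.3218, 0.0564]
tool_rot: [0.001, 0.822, 0.57, 0.0]
contact_force: [0.6, -0.4, -1.8]
gripper_width: 0.223
```

>>> {"op": "move_arm", "data": {"commands": "0 0 0 0.2 0 0 0;0 0 0 0.1 0 0 0;0 0 0 0 0 0 0"}}

```text
t: 16.05
eef_pos: [0.4696, -0.3216, 0.0529]
tool_rot: [0.0, 0.822, 0.57, 0.0]
contact_force: [-0.5, 0.4, 0.5]
gripper_width: 0.221
```

>>> {"op": "move_arm", "data": {"commands": "0 0 0 0.15 0 0 0;0 0 0 0 0 0 0"}}

```text
t: 16.22
eef_pos: [0.4698, -0.3217, 0.0528]
tool_rot: [0.0, 0.822, 0.57, -0.0]
contact_force: [-4.9, 2.3, 14.6]
gripper_width: 0.22
```

>>> {"op": "move_arm", "data": {"commands": "0 0 0 -0.1 0 0 0;1 0 0 0 0 0 0;1 0 0 0 0 0 0;1 0 0 0 0 0 0;1 0 0 0 0 0 0;1 0 0 0 0 0 0;1 0 0 -1 0 0 0;1 0 0 -3 0 0 0;1 0 0 -4 0 0 0;1 0 0 -4 0 0 0;1 0 0 -3 0 0 0;1 0 0 0 0 0 0"}}

```text
t: 17.22
eef_pos: [0.4732, -0.3232, 0.21]
tool_rot: [0.006, 0.822, 0.57, 0.002]
contact_force: [0.9, 0.0, 0.6]
gripper_width: 0.999
```

>>> {"op": "move_arm", "data": {"commands": "1 0 0 0 0 0 6.8;1 0 0 0 0 0 6.8;1 0 0 0 0 0 6.8;1 0 0 0 0 0 6.8;1 0 0 0 0 0 6.8;1 0 0 0 0 0 6.8;1 0 0 0 0 0 6.8;1 0 0 0 0 0 6.8;1 0 0 0 0 0 6.8;1 0 0 0 0 0 6.8;1 0 0 0 0 0 0"}}

```text
t: 18.13
eef_pos: [0.4694, -0.3212, 0.2025]
tool_rot: [0.0, 1.0, 0.011, 0.0]
contact_force: [0.5, -0.1, -0.4]
gripper_width: 1.002
```

>>> {"op": "move_arm", "data": {"commands": "1 0 -3.7 0 0 0 0;1 0 -3.7 0 0 0 0;1 0 -3.7 0 0 0 0;1 0 -3.7 0 0 0 0;1 0 -3.7 0 0 0 0;1 0 -3.7 0 0 0 0;1 0 -3.7 0 0 0 0;1 0 -3.7 0 0 0 0;1 0 -3.6 0 0 0 0;1 0 -3.6 0 0 0 0;1 0 0 0 0 0 0;1 0 0 0 0 0 0"}}

```text
t: 19.13
eef_pos: [0.4596, 0.0486, 0.2025]
tool_rot: [-0.0, 1.0, 0.017, 0.0]
contact_force: [-0.2, 0.0, -0.2]
gripper_width: 0.995
```

```bash
python3 - <<'E'
from h import *
a=cam('top')['img'][175:305,240:500]; b=cam('side')['img'][150:290,240:400]
a=cv2.resize(a,(520,260),interpolation=3);b=cv2.resize(b,(366,320),interpolation=3)
o=np.zeros((590,520,3),np.uint8);o[:260]=a;o[265:585,:366]=b
cv2.imwrite('pics/k5.png',o[:,:,::-1]); s=bot.get_obs();print(s['eef_pos'],s['tool_rot'],s['q'])
E
```

```text
[0.45968782 0.04557159 0.20218518] [3.13666873e-04 9.99902597e-01 1.39534202e-02 9.94214203e-06] [ 0.13138823  0.15884073 -0.40112737  2.03059366  0.07588991  0.96606563
 -1.851305  ]
```

View pics/k5.png

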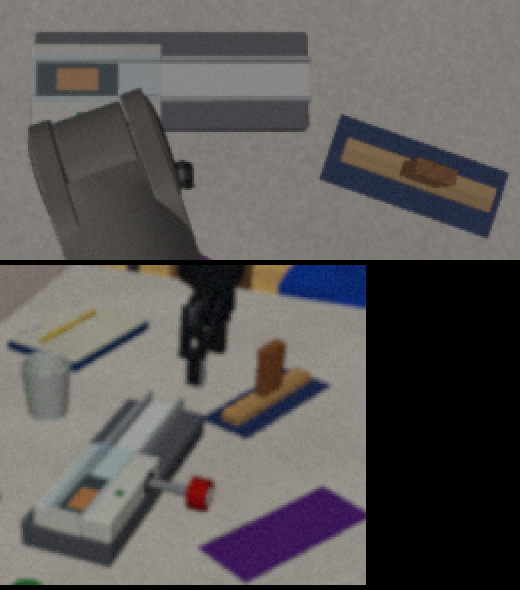

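The stick stands upright on the blue mat (fin at (432,170)), the filter is home (crop (77,79)), and the knob is still out. Now I grip the knob and push it in.

>>> {"op": "move_arm", "data": {"commands": "1 0.2 0 4 0 0 0;1 0 0 4 0 0 0;1 0 0 4 0 0 0;1 0 0 3 0 0 0;1 0 0 1.4 0 0 0;1 0 0 0 0 0 0;0 0 0 0 0 0 0;0 0 0 0 0 0 0;0 0 0 0 0 0 0;0 0 0 0 0 0 0;0 0 0 0 0 0 0;0 0 0 0 0 0 0", "force": 40}}

```text
t: 20.23
eef_pos: [0.463, 0.0454, 0.0399]
tool_rot: [0.001, 1.0, 0.013, 0.001]
contact_force: [-1.4, -2.5, 10.5]
gripper_width: 0.464
```

>>> {"op": "move_arm", "data": {"commands": "0 0 0 0 0 0 0;0 0.8 0 0 0 0 0;0 0.8 0 0 0 0 0;0 0.8 0 0 0 0 0;0 0.8 0 0 0 0 0;0 0.5 0 0 0 0 0;0 0 0 0 0 0 0;0 0 0 0 0 0 0;0 0 0 0 0 0 0"}}

```text
t: 20.98
eef_pos: [0.499, 0.0448, 0.0399]
tool_rot: [0.002, 1.0, 0.012, 0.0]
contact_force: [-3.7, -6.8, 12.6]
gripper_width: 0.465
```

>>> {"op": "move_arm", "data": {"commands": "1 0 0 0 0 0 0;1 0 0 0 0 0 0;1 0 0 0 0 0 0;1 0 0 0 0 0 0;1 0 0 0 0 0 0;1 0 0 -3 0 0 0;1 0 0 -4 0 0 0;1 0 0 -4 0 0 0;1 0 0 -4 0 0 0;1 0 0 -4 0 0 0"}}

```text
t: 21.82
eef_pos: [0.4981, 0.0478, 0.23]
tool_rot: [-0.0, 1.0, 0.014, -0.0]
contact_force: [1.3, -0.5, 0.2]
gripper_width: 1.004
```

>>> {"op": "move_arm", "data": {"commands": "1 0 3.8 0 0 0 0;1 0 3.8 0 0 0 0;1 0 3.8 0 0 0 0;1 0 3.8 0 0 0 0;1 0 3.8 0 0 0 0;1 0 0 0 0 0 0;1 0 0 0 0 0 0"}}

```text
t: 22.4
eef_pos: [0.5032, -0.1449, 0.2277]
tool_rot: [0.0, 1.0, 0.011, -0.0]
contact_force: [0.4, 0.8, -0.3]
gripper_width: 1.002
```

```bash
python3 - <<'E'
from h import *
a=cam('top')['img'][180:270,250:410]; b=cam('side')['img'][150:290,240:400]
a=cv2.resize(a,(480,270),interpolation=3);b=cv2.resize(b,(366,320),interpolation=3)
o=np.zeros((595,520,3),np.uint8);o[:270,:480]=a;o[272:592,:366]=b
cv2.imwrite('pics/k6.png',o[:,:,::-1]); s=bot.get_obs();print(s['eef_pos'],s['contact_force'])
E
```

```text
[ 0.50367631 -0.1413932   0.227897  ] [ 0.32594422  0.34207967 -0.92929349]
```

View pics/k6.png

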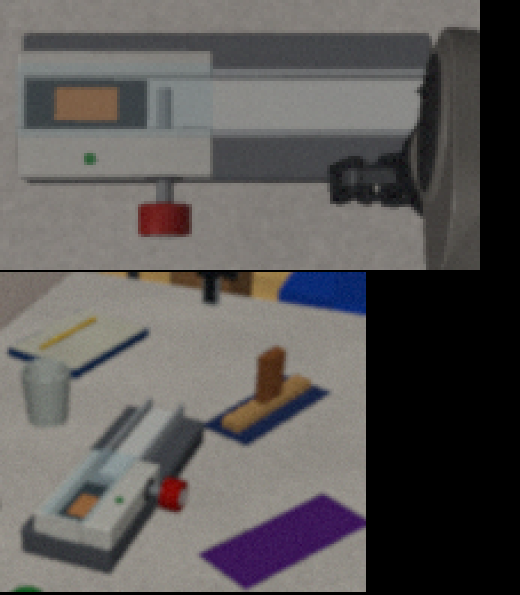

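The knob is back at its first position (rows 247.5 to 258.6, initially 247.7 to 258.7). The bolt lies across the channel at (164,105), behind the filter, and the stick stands upright on the blue mat.

```bash
python3 -c "
from station import bot
print(bot.hand_in())"
```

```text
the job is handed in; nothing more can be done
None
```

The orange filter is loaded in the light box and the job is handed in at about 22.5 s of the 72 s allowed. In order, I pulled the knob out, fed the filter home with the push stick, stood the stick back on its blue mat, and pushed the knob back in.

The last checks all agreed, and none failed:
- **Filter:** its front edge sat at the end stop in the camera view. The last push met about 10 N of resistance with almost no further movement.
- **Stick:** the pictures show it upright on the mat after release.
- **Knob:** it travelled 36 mm each way. The final picture shows it at its starting position, with the bolt across the channel behind the filter.
- **Gripper and other objects:** the gripper finished clear of everything. It never went near the filter, bottle, cup or spare filter.

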